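# Turn the half-machined cover over and load it on the angle fixture

### The job

The aluminium cover on the blue sloping rack was delivered upside down: the red stripe on top marks its underside. Pick it up, turn it over (you can stand it on end on the machine bed to change your grip) and lay it gently, pocket up, straight and centred on the sloping steel bed of the green angle fixture, flat and pushed home against the lip at its low end. Never drop or topple the cover, leave the wrench, bottle and pendant where they are, and let go at the end.

Things in the scene. Friction and masses are not known exactly. Their poses are not given: they have to be found in the camera images.
- cover_center (a point): Centre of the cover, a loose aluminium block 110 x 50 x 30 mm, 0.36 kg. x along the length, y across the width, +z out of the pocket face (dark pocket 86 x 22 mm, 7 mm deep); red stripe on the -z face. Starts pocket down on the rack, +x end uphill. Grip it by the long sides. Stands steadily on either end; ends are alike, either may go to the lip.
- rack_bed (a point): Mid-point of the top face of the blue rack's sloping bar, 90 mm above the table. z: normal to the bar, 40 degrees from vertical, leaning to the robot's right; x: uphill, roughly to its left. The bar is 32 mm wide (the cover overhangs 9 mm each side), from x = -55 to +42 mm; the cover rests on a lip 10 mm high, 50 wide, 8 thick at x = -55.
- bed (a point): Point on the top face of the fixture's sloping steel bar, 90 mm above the table; the cover's underside is centred on it when home. z: normal to the bed, 25 degrees from vertical, leaning to the robot's left; x: downhill, roughly left, to the lip. Bar 32 mm wide, x = -42 to +55 mm; lip face at x = +55, 10 mm high, 50 wide, 8 thick. Friction may stop the cover short of the lip.
- fixture: The green angle fixture (fixed), origin on the table under point bed, x level, the way the bed descends. Base plate 130 x 90 x 12 mm, post 30 x 30 mm under the bar. The open machine bed half-way between rack and fixture, level at table height (z = 0), is free for standing the cover on end.
- rack: The blue delivery rack (fixed), origin on the table under point rack_bed, x level, the way the bar rises. Base plate 130 x 90 x 12 mm, post 30 x 30 mm under the bar.
- wrench: Bystander: a loose steel wrench 160 mm long, lying flat on the table beyond the work; x along its length. Leave alone.
- oil: Bystander: a loose green bottle, 56 mm in diameter and 150 mm tall; origin under its centre. Leave alone.
- pendant: Bystander: a loose black handwheel pendant 130 x 70 mm and 48 mm high over its dial, x along its length, origin under its centre. Leave alone.
Not all that is in view belongs to the job. There is more than one size of the part that bears cover_center; the job needs the smallest.

How it is judged:
By the outcome, as a careful person would: the job done as asked, in the order asked, and still so for the second after the job is handed in, with the robot touching nothing.
It also fails if it takes over 64 s, if anything falls off the work surface, if the arm or the gripper's body presses on something with over 40 N, if the wrist force passes 120 N, or if a joint passes its speed limit or range.

### The arm

A 6-joint arm with a two-finger parallel gripper is mounted at the origin on the work surface. World frame = base frame: x ahead of the robot, y to its left, z up, the work surface at z = 0. Lengths are in m, angles in rad, forces in N, time in s.
With the tool pointing down it reaches from about 0.375 to 0.9 m from the base axis. Payload 3.1 kg.
Tool frame: the origin (TCP) lies on the centre line of the jaws, within the pads' length; the fingertips stand 8 mm ahead of it and the grasp point (between the pads) lies 11 mm behind it; z points along the fingers, y is the line along which they close (so a half turn about z gives the same grasp; the last joint's range is limited). The gripper opens to 85 mm and grips with 20 to 120 N. Pads are 22 mm wide; open, the fingers measure 114 mm over their backs; the gripper's body (76 mm by 85 mm) begins 54 mm behind the grasp point. The pads swing forward as they close: fully open they stand 13 mm farther back than shut.
Start: joints at [-1.44, 0.527, 1.433, -0, 1.181, -0.178], TCP at [0.19, -0.595, 0.203] pointing down, gripper open.
Joint ranges: [-3.08, 3.08], [-0.75, 2.2], [0.22, 2.44], [-1.43, 4.57], [0, 2.65], [-2.85, 2.85]. Speed limits (rad/s): [2.79, 2.79, 3.14, 3.14, 3.14, 3.14].

### API

Orientations are given as a unit quaternion [x, y, z, w].
In Python, from station import * gives the robot as it stands.
- The arm moves only by the tool play_rows, never from a script. Its argument "rows" is a list of rows, each a list of 3 entries, a list of its own where there are three numbers: the turn, a rotation vector about the tool's x, y, z in degrees, then the shift along the tool's x, y, z in mm, then the closure, from 0 (fully open) to 1 (shut). In form: [[[ax, ay, az], [dx, dy, dz], jaw], ...]. A call has 1 to 12 rows; each row shifts and turns the commanded pose from where the row before left it, along the tool's axes as they then stand; what a row does not reach is not made up. A row lasts 1/12 s, in which the tool goes at most 41.7 mm and 7.16 degrees, less where a joint would pass 70% of its speed; a pose out of reach is approached as far as the arm can. A call with a gripper value outside its range is refused whole. The fingers move at their own pace and stop on an object; "grip_force" is the grip in N (left out, the last holds). Time passes only in rows, so rows that do not move let the fingers close. It gives the time, the measured TCP pose, the force, the opening and the grip force at its end, in the units of the state.
- sense(): the state, without advancing time (a new reading comes with each control period).
- snapshot(name): name is "side" or "top" or "wrist"; returns (picture, depth): 480x640x3 uint8, red, green, blue; 480x640 float32, m along the optical axis (not along the pixel's ray), 0 where there is no reading.
- get_calibration(name): a dict with "vfov" (degrees; the focal length in pixels is half the picture's height over the tangent of half this angle, whatever the lens; pixels are square), "cx", "cy" (the principal point, pixels), "k1" (the pictures are not rectified: a ray, as slopes to the right and down, at radius r is drawn at 1 + k1 r^2 times it, then the intrinsics apply), "xyz" and "attitude" of the camera in the world. Camera axes: x right, y down, z forward; pixel columns grow to the right and rows downward; lengths in m; the calibration is good to about 2 mm. A picture is of the moment at which its call begins: read the wrist's pose just before it. get_calibration takes no time and is no camera call; for the wrist camera it gives the pose at the moment of the call.
- sign_off(): hands the job in; it is judged then, once.
The state is a dict: "t": time; "q": joint angles; "qd": joint speeds; "tau": joint torques, N m; "tcp_pos": TCP position; "tool_rot": TCP orientation; "force": force on the tool from outside, world axes, zero at the start; "ft_torque": the same for the moment, N m; "finger_gap": opening from 0.0 (shut) to 1.0 (fully open); "gripper_force": force on a finger pad.
Only numpy, scipy, OpenCV 4.12 (cv2) and the standard library are available. Lean on these libraries where they do the work, as an engineer would, in place of code of your own. Each camera call takes 0.05 s, during which the arm holds its last target. There are 200 camera calls.

## Working session

There is one attempt and no reset: what is moved stays moved. The work goes in short steps, Python scripts to look and compute and a tool call to move; the robot and the scene stay as the last step left them, time stands still between calls to the robot, and variables do not carry over. Pictures are saved under pics/ and viewed, at most 10 in all, crops included, and the job is handed in when it is done.

Besides the shell and the picture viewer there is one more tool, called after "Call:" as name(argument=value, ...), one argument or row to a line, values as JSON. play_rows: Moves the arm, as the interface text tells. Its arguments: {"type":"object","properties":{"rows":{"type":"array","items":{"type":"array"}},"grip_force":{"type":"number"}},"required":["rows"]}

```bash
ls; mkdir -p pics; cat > h.py <<'E'
from station import *
import numpy as np, cv2
from scipy.spatial.transform import Rotation as R
def cam(n):
    c=get_calibration(n); return c
def rot(a):
    a=np.array(a,float)
    return R.from_quat(a).as_matrix() if a.size==4 else a.reshape(3,3)
def ray(c,u,v,H=480):
    f=H/2/np.tan(np.radians(c['vfov'])/2)
    d=np.array([(u-c['cx'])/f,(v-c['cy'])/f]); s=d.copy()
    for _ in range(20): s=d/(1+c['k1']*(s@s))
    return np.array([s[0],s[1],1.])
def pt(c,dep,u,v):
    return np.array(c['xyz'])+rot(c['attitude'])@(ray(c,u,v)*dep)
def cloud(c,dep):
    f=240/np.tan(np.radians(c['vfov'])/2)
    v,u=np.mgrid[0:480,0:640]; d=np.stack([(u-c['cx'])/f,(v-c['cy'])/f],-1); s=d.copy()
    for _ in range(20): s=d/(1+c['k1']*(s**2).sum(-1,keepdims=True))
    P=np.concatenate([s,np.ones(s.shape[:2]+(1,))],-1)*dep[...,None]
    return P@rot(c['attitude']).T+np.array(c['xyz'])
E
python3 - <<'E'
from h import *
for n in ['top','side']:
    p,d=snapshot(n); cv2.imwrite(f'pics/{n}0.png',p[...,::-1]); np.save(f'{n}0.npy',d); print(n,get_calibration(n))
print(sense())
E
```

```text
pics
top {'vfov': 43.471010975736554, 'cx': 328.5915675970126, 'cy': 236.58623018928324, 'k1': -0.11018099213695513, 'xyz': array([ 3.64863473e-01, -1.17212349e-03,  1.65302741e+00]), 'attitude': array([-0.70476578,  0.70801781, -0.02963642,  0.0337293 ])}
side {'vfov': 45.89622503695339, 'cx': 313.32497890768263, 'cy': 241.4599310798178, 'k1': 0.04292268240680994, 'xyz': array([0.44881201, 0.91136312, 1.0121591 ]), 'attitude': array([-0.0241978 ,  0.92448021, -0.38030911,  0.01076041])}
{'t': 0.1, 'q': array([-1.44049604e+00,  5.28394866e-01,  1.43379431e+00, -2.56690431e-05,
        1.18141450e+00, -1.78457655e-01]), 'qd': array([ 0.00027164, -0.00140349, -0.00351074, -0.00046581,  0.00034804,
        0.00037266]), 'tau': array([-1.76535718e-04, -4.43304205e+01, -1.78586322e+01, -2.83852796e-04,
        3.88684741e-03,  4.89960584e-06]), 'tcp_pos': array([ 0.18987343, -0.59470834,  0.20191183]), 'tool_rot': array([ 9.88105964e-01,  1.53771235e-01,  1.23435384e-05, -1.00550242e-03]), 'force': array([0.58933967, 1.06042341, 0.47648398]), 'ft_torque': array([ 0.01957803, -0.00806901,  0.06046588]), 'gripper_force': 0.0, 'finger_gap': 1.001996550146821}
```

View pics/top0.png

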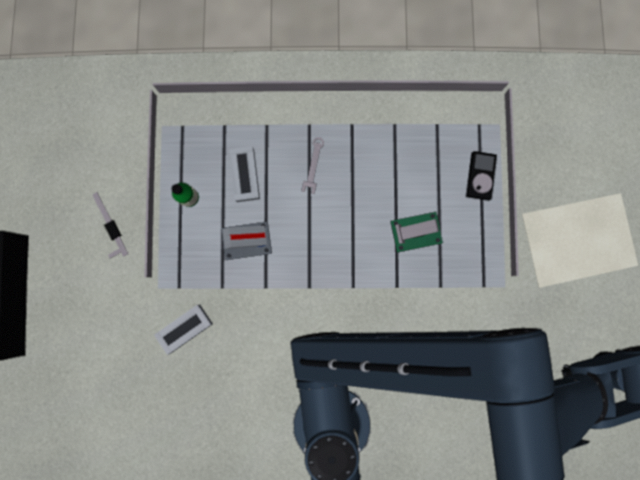

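View pics/side0.png

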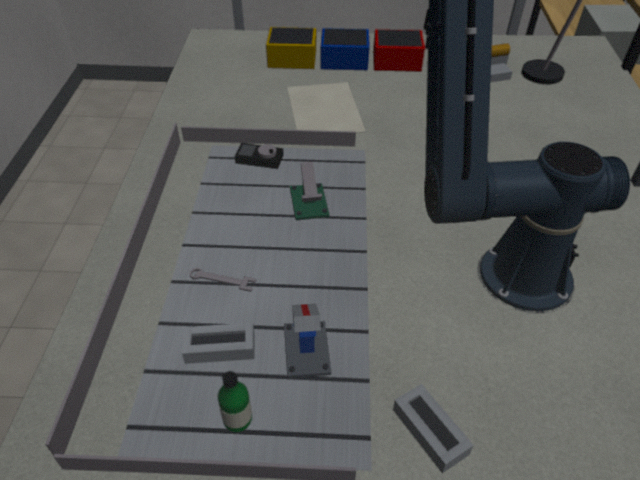

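Candidates for the cover (top view): the red-striped block on the rack at (248,237), a bigger pocket-up one at (246,173), and another at (185,328) off the bed. By the description (rack, red stripe, smallest) I choose (248,237). The fixture is at (416,232), bottle (182,193), wrench (314,165) and pendant (482,175).

```bash
python3 - <<'E'
from h import *
p=cv2.imread('pics/top0.png'); d=np.load('top0.npy'); c=get_calibration('top'); P=cloud(c,d)
cv2.imwrite('pics/crop1.png',np.hstack([cv2.resize(p[210:270,210:290],(400,300),interpolation=2),cv2.resize(p[200:260,376:456],(400,300),interpolation=2)]))
def fitplane(m,name):
    X=P[m]; ce=np.median(X,0); 
    for _ in range(5):
        u,s,vt=np.linalg.svd(X-X.mean(0),full_matrices=False); n=vt[2]*np.sign(vt[2][2]); r=(X-X.mean(0))@n; X=X[abs(r)<max(2*r.std(),.001)]
    print(name,len(X),'mean',X.mean(0).round(4),'n',n.round(3),'tilt',np.degrees(np.arccos(n[2])).round(1),'lean az',np.degrees(np.arctan2(n[1],n[0])).round(1),'res',r.std().round(4)); return X,n
hsv=cv2.cvtColor(p,cv2.COLOR_BGR2HSV)
red=((hsv[...,0]<8)|(hsv[...,0]>172))&(hsv[...,1]>120); red[:200]=0;red[290:]=0;red[:,:200]=0;red[:,300:]=0
X,n=fitplane(red&(d>0),'red')
print(cv2.minAreaRect(np.argwhere(red)[:,::-1].astype(np.float32)))
# window heights
for nm,(r0,r1,c0,c1) in {'cover':(210,270,210,290),'fix':(200,260,380,450)}.items():
    w=np.zeros(d.shape,bool); w[r0:r1,c0:c1]=1
    m=w&(P[...,2]>.05)&(d>0); fitplane(m,nm)
    mm=m.astype(np.uint8); q=np.argwhere(m)[:,::-1].astype(np.float32); print(cv2.minAreaRect(q))
    Y=P[m]; print(Y.min(0).round(3),Y.max(0).round(3))
    # base
    mb=w&(P[...,2]>.007)&(P[...,2]<.018); print('basepts',mb.sum(), P[w&(P[...,2]<.007)][:,2].mean())
    XY=(P[mb|m][:,:2]*1000).astype(np.float32); print('xy rect base+top',cv2.minAreaRect(XY))
E
```

```text
red 159 mean [0.5063 0.2167 0.1136] n [ 0.29  -0.606  0.741] tilt 42.2 lean az -64.4 res 0.0025
((247.5169219970703, 235.80462646484375), (4.992301940917969, 33.22654342651367), 86.8201675415039)
cover 679 mean [0.5061 0.2189 0.1153] n [ 0.087 -0.64   0.764] tilt 40.2 lean az -82.2 res 0.0026
((244.02865600585938, 236.38677978515625), (20.942623138427734, 43.14106750488281), 85.76361083984375)
[0.474 0.172 0.06 ] [0.535 0.28  0.154]
basepts 774 0.0005799854824324712
xy rect base+top ((506.16583251953125, 226.41036987304688), (220.21482849121094, 163.19593811035156), 89.77819061279297)
fix 452 mean [ 0.5237 -0.2246  0.086 ] n [-0.059  0.384  0.921] tilt 22.9 lean az 98.8 res 0.003
((417.3676452636719, 230.72061157226562), (18.775291442871094, 41.8895263671875), 82.303955078125)
[ 0.491 -0.279  0.054] [ 0.55  -0.17   0.114]
basepts 953 0.00043484778886649343
xy rect base+top ((531.7176513671875, -226.1711883544922), (186.5561065673828, 163.7029571533203), 89.53962707519531)
```

View pics/crop1.png

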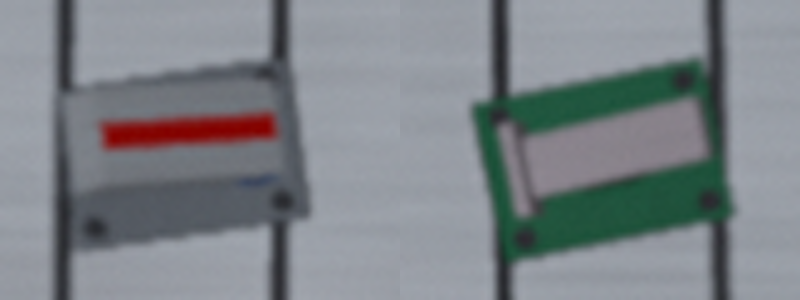

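The crop shows the red-striped cover on the rack (left) and the bare sloping bed with its lip at the left end of the fixture (right). Both match the description. Next I look at the fixture and then the rack from the wrist camera.

```bash
cat >> h.py <<'E'
def plan(pos,M,N=None,M0=None,p0=None):
    s=sense(); p0=np.array(s['tcp_pos']) if p0 is None else p0; M0=rot(s['tool_rot']) if M0 is None else M0
    dl=M0.T@(np.array(pos)-p0)*1000; rv=np.degrees(R.from_matrix(M0.T@M).as_rotvec())
    n1=int(np.ceil(max(np.linalg.norm(dl)/38,.01))); n2=int(np.ceil(max(np.linalg.norm(rv)/6.8,.01)))
    print('shift(old tool)',dl.round(1),'n',n1,(dl/n1).round(2),'| turn',rv.round(2),'n',n2,(rv/n2).round(2),'| shift(new tool)',(M.T@(np.array(pos)-p0)*1000).round(1))
def log():
    import json; s=sense(); open('log.txt','a').write(json.dumps([list(map(float,s[k])) for k in ('q','tcp_pos','tool_rot')])+'\n')
E
python3 - <<'E'
from h import *
log(); c=get_calibration('wrist'); s=sense(); M=rot(s['tool_rot'])
print(M.round(3)); print('cam in tool',(M.T@(c['xyz']-s['tcp_pos'])).round(3)); print((M.T@rot(c['attitude'])).round(3),c['vfov'])
Md=np.array([[0,1,0],[1,0,0],[0,0,-1.]])  # tool x=+y world, tool y=+x
Md2=np.array([[0,-1,0],[-1,0,0],[0,0,-1.]])
plan([.45,-.25,.34],Md); plan([.45,-.25,.34],Md2)
E
```

```text
[[ 0.953  0.304 -0.   ]
 [ 0.304 -0.953  0.002]
 [ 0.    -0.002 -1.   ]]
cam in tool [ 0.078 -0.    -0.171]
[[-0.    -0.954 -0.301]
 [ 1.     0.    -0.001]
 [ 0.001 -0.301  0.954]] 67.64353398506138
shift(old tool) [ 352.6 -249.6 -137.5] n 12 [ 29.39 -20.8  -11.46] | turn [ -0.09  -0.09 -72.31] n 11 [-0.01 -0.01 -6.57] | shift(new tool) [ 344.7  260.1 -138.1]
shift(old tool) [ 352.6 -249.6 -137.5] n 12 [ 29.39 -20.8  -11.46] | turn [-1.0000e-01  9.0000e-02  1.0769e+02] n 16 [-0.01  0.01  6.73] | shift(new tool) [-344.7 -260.1 -138.1]
```

Call:
play_rows(
  rows=[
    [[0,0,0],[35,-15,-10],0],
    [[0,0,0],[35,-15,-10],0],
    [[0,0,0],[35,-15,-10],0],
    [[0,0,0],[35,-15,-10],0],
    [[0,0,0],[35,-15,-10],0],
    [[0,0,0],[35,-15,-10],0],
    [[0,0,0],[35,-15,-10],0],
    [[0,0,0],[35,-15,-10],0],
    [[0,0,0],[35,-15,-10],0],
    [[0,0,0],[35,-15,-10],0],
    [[0,0,0],[35,-15,0],0],
    [[0,0,0],[0,0,0],0],
  ],
)

```text
t: 1.1
tcp_pos: [0.5113, -0.3161, 0.3033]
tool_rot: [0.988, 0.157, 0.002, -0.001]
force: [-1.1, -0.1, 0.5]
finger_gap: 1.0
gripper_force: 0.0
```

Call:
play_rows(
  rows=[
    [[0,0,-6.6],[0,0,0],0],
    [[0,0,-6.6],[0,0,0],0],
    [[0,0,-6.6],[0,0,0],0],
    [[0,0,-6.6],[0,0,0],0],
    [[0,0,-6.6],[0,0,0],0],
    [[0,0,-6.6],[0,0,0],0],
    [[0,0,-6.6],[0,0,0],0],
    [[0,0,-6.6],[0,0,0],0],
    [[0,0,-6.6],[0,0,0],0],
    [[0,0,-6.6],[0,0,0],0],
    [[0,0,-6.3],[0,0,0],0],
    [[0,0,0],[0,0,0],0],
  ],
)

```text
t: 2.1
tcp_pos: [0.5059, -0.3212, 0.3021]
tool_rot: [0.707, 0.708, -0.0, -0.001]
force: [-0.5, 0.9, -0.3]
finger_gap: 1.001
gripper_force: 0.0
```

```bash
python3 - <<'E'
from h import *
log(); c=get_calibration('wrist'); p,d=snapshot('wrist'); cv2.imwrite('pics/w1.png',p[...,::-1]); np.savez('w1.npz',p=p,d=d,P=cloud(c,d))
print(sense()['q'].round(3))
E
```

```text
[-0.752  0.398  1.371 -0.     1.374 -0.749]
```

View pics/w1.png

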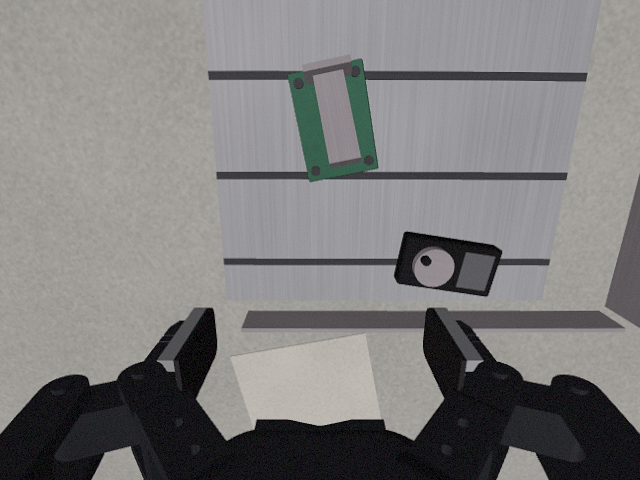

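Call:
play_rows(
  rows=[
    [[0,0,0],[38,0,0],0],
    [[0,0,0],[38,0,0],0],
    [[0,0,0],[38,0,0],0],
    [[0,0,0],[38,0,0],0],
    [[0,0,0],[38,0,0],0],
    [[0,0,0],[38,0,0],0],
    [[0,0,0],[38,0,0],0],
    [[0,0,0],[38,0,0],0],
    [[0,0,0],[38,0,0],0],
    [[0,0,0],[38,0,0],0],
    [[0,0,0],[38,0,0],0],
    [[0,0,0],[38,0,0],0],
  ],
)

```text
t: 3.15
tcp_pos: [0.5062, 0.1364, 0.3027]
tool_rot: [0.708, 0.706, -0.0, -0.0]
force: [1.0, -0.0, -0.7]
finger_gap: 0.996
gripper_force: 0.0
```

Call:
play_rows(
  rows=[
    [[0,0,0],[38,0,0],0],
    [[0,0,0],[0,0,0],0],
  ],
)

```text
t: 3.32
tcp_pos: [0.5057, 0.1788, 0.3027]
tool_rot: [0.706, 0.708, 0.001, -0.001]
force: [-0.2, -0.5, -0.4]
finger_gap: 1.004
gripper_force: 0.0
```

```bash
python3 - <<'E'
from h import *
log(); c=get_calibration('wrist'); p,d=snapshot('wrist'); cv2.imwrite('pics/w2.png',p[...,::-1]); np.savez('w2.npz',p=p,d=d,P=cloud(c,d))
s=sense();print(s['q'].round(3),s['tcp_pos'],s['qd'].round(3))
E
```

```text
[1.250e-01 2.990e-01 1.524e+00 1.000e-03 1.319e+00 1.220e-01] [0.5059035  0.17581396 0.30253177] [-0.068 -0.006  0.017 -0.038 -0.    -0.027]
```

View pics/w2.png

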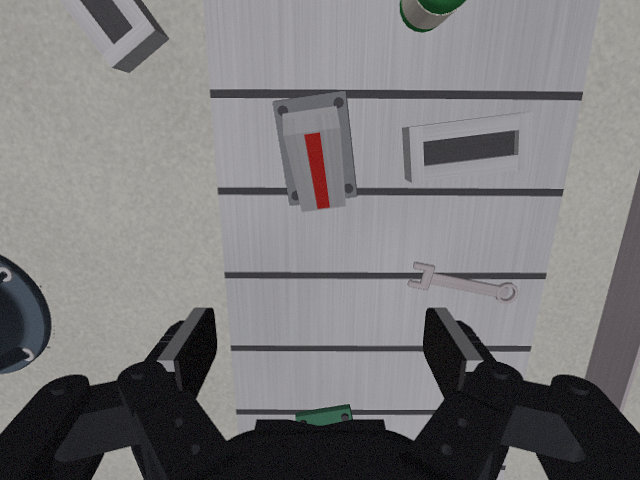

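w1 shows the fixture: bed centre about (336,115), lip at (328,63), pendant clear at (448,265). w2 shows the cover with its stripe at about (317,170), uphill end (311,122) and low end (322,208). The larger cover is at (462,148) and the bottle at (430,8).

```bash
cat > m.py <<'E'
from h import *
def load(f):
    z=np.load(f); return z['p'],z['d'],z['P']
def plane(X):
    for _ in range(6):
        c=X.mean(0); n=np.linalg.svd(X-c,full_matrices=False)[2][2]; n=n*np.sign(n[2]); r=(X-c)@n; X=X[abs(r)<max(2*r.std(),.0008)]
    return c,n,r.std(),len(X)
E
python3 - <<'E'
from m import *
p,d,P=load('w2.npz'); hsv=cv2.cvtColor(p,cv2.COLOR_RGB2HSV)
red=((hsv[...,0]<8)|(hsv[...,0]>172))&(hsv[...,1]>120); red[:90]=0; red[230:]=0; red[:,:270]=0; red[:,360:]=0
red&=d>0
print('red',plane(P[red]))
box=cv2.minAreaRect(np.argwhere(red)[:,::-1].astype(np.float32)); b=cv2.boxPoints(box); print(box)
w=np.zeros_like(red); w[90:225,265:365]=1; m=w&(P[...,2]>.05)&(d>0)
X=P[m]; c,n,s,k=plane(P[red]); 
# top face: points within 3mm of plane with tilt 40
def analyse(X,tilt,sgn,zc):
    az=None
    c,n,s,k=plane(X); print('plane',c.round(4),n.round(3),'tilt',np.degrees(np.arccos(n[2])).round(1),'az',np.degrees(np.arctan2(n[1],n[0])).round(1),s.round(4),k)
    In=X[abs((X-c)@n)<.004]; r=cv2.minAreaRect((In[:,:2]*1000).astype(np.float32)); print('rect xy',r); return In
In=analyse(X,40,1,.113); 
print('X extents',X.min(0),X.max(0))
# red axis in xy by pca
Y=P[red]; e=np.linalg.svd(Y-Y.mean(0),full_matrices=False)[2][0]; e*=np.sign(e[1]); print('red mean',Y.mean(0).round(4),'axis',e.round(3),'az',np.degrees(np.arctan2(e[1],e[0])).round(2),'elev',np.degrees(np.arcsin(e[2])).round(1))
p,d,P=load('w1.npz'); w=np.zeros_like(red); w[45:185,280:390]=1; m=w&(P[...,2]>.055)&(d>0); 
hsv=cv2.cvtColor(p,cv2.COLOR_RGB2HSV)
m&=~((hsv[...,0]>45)&(hsv[...,0]<90)&(hsv[...,1]>80))
X=P[m]; print('bed'); In=analyse(X,25,1,.09); print(X.min(0),X.max(0))
Y=In; e=np.linalg.svd(Y-Y.mean(0),full_matrices=False)[2][0]; e*=np.sign(e[1]); print('axis',e.round(3),'az',np.degrees(np.arctan2(e[1],e[0])).round(2),'elev',np.degrees(np.arcsin(e[2])).round(1))
for a in (50,60,66,72,80,100,115,130,150,160): # row profile
    r=np.argwhere(m[a])[:,0]; 
    if len(r): print(a,r.min(),r.max(),P[a,r.min()].round(4),P[a,r.max()].round(4),np.median(P[a,r],0).round(4))
q,d,P=load('w2.npz'); print('bottle',P[5,410:450:10].round(3))
E
```

```text
red (array([0.50395105, 0.21918293, 0.11777778]), array([ 0.09281381, -0.63551107,  0.76649285]), np.float64(0.0003947389338301549), 920)
((317.9698486328125, 170.328857421875), (75.71247863769531, 15.235179901123047), 79.99201965332031)
plane [0.5037 0.2202 0.1182] [ 0.09  -0.636  0.767] tilt 39.9 az -82.0 0.0005 3784
rect xy ((504.1964111328125, 215.63681030273438), (50.12314987182617, 87.30712127685547), 8.032212257385254)
X extents [0.47136517 0.16914503 0.07637574] [0.53472753 0.27843491 0.14996601]
red mean [0.5039 0.2197 0.1182] axis [-0.107  0.759  0.642] az 98.02 elev 39.9
bed
plane [ 0.5226 -0.2287  0.0875] [-0.082  0.412  0.908] tilt 24.8 az 101.3 0.0006 2697
rect xy ((523.4623413085938, -227.94815063476562), (50.13627243041992, 92.5639877319336), 12.40310287475586)
[ 0.48804029 -0.28069688  0.05503905] [ 0.54756146 -0.16934198  0.10965727]
axis [-0.174  0.892 -0.417] az 101.05 elev -24.7
60 320 351 [ 0.5064 -0.1752  0.0737] [ 0.5376 -0.1754  0.0752] [ 0.5221 -0.1753  0.0744]
66 302 351 [ 0.4881 -0.1807  0.0733] [ 0.5383 -0.1797  0.0678] [ 0.5129 -0.1807  0.0737]
72 303 351 [ 0.4891 -0.1865  0.0747] [ 0.5393 -0.1839  0.0574] [ 0.5136 -0.1855  0.0681]
80 305 344 [ 0.4905 -0.1923  0.0617] [ 0.5311 -0.1935  0.0716] [ 0.5111 -0.1934  0.07  ]
100 317 348 [ 0.5033 -0.2135  0.0791] [ 0.535  -0.2136  0.0813] [ 0.5192 -0.2135  0.0801]
115 320 351 [ 0.5064 -0.2283  0.0855] [ 0.538  -0.2283  0.0876] [ 0.5222 -0.2283  0.0871]
130 323 354 [ 0.5095 -0.243   0.092 ] [ 0.5408 -0.2429  0.0946] [ 0.5251 -0.243   0.0944]
150 327 358 [ 0.5136 -0.2623  0.1009] [ 0.5444 -0.2621  0.1048] [ 0.529  -0.2622  0.1033]
160 329 360 [ 0.5155 -0.2717  0.107 ] [ 0.5474 -0.2723  0.0988] [ 0.531  -0.2717  0.1064]
bottle [[0.599 0.382 0.049]
 [0.604 0.376 0.072]
 [0.61  0.371 0.087]
 [0.617 0.369 0.094]]
```

```bash
cat > g.py <<'E'
from m import *
def dirs(az,el):
    a,e=np.radians(az),np.radians(el); return np.array([np.cos(e)*np.cos(a),np.cos(e)*np.sin(a),np.sin(e)])
U=dirs(98.0,40); YR=dirs(8.0,0)           # rack uphill, width
D=dirs(101.2,-25); YF=dirs(11.2,0); B=np.array([.5235,-.2345,.090]); NF=dirs(101.2,65)
def tool(z,y): return np.stack([np.cross(y,z),y,z],1)
MR=tool(-U,YR); MF=tool(D,YF)
E
python3 - <<'E'
from g import *
p,d,P=load('w2.npz'); hsv=cv2.cvtColor(p,cv2.COLOR_RGB2HSV)
red=((hsv[...,0]<8)|(hsv[...,0]>172))&(hsv[...,1]>120)&(d>0); red[:90]=0; red[230:]=0; red[:,:270]=0; red[:,360:]=0
Y=P[red]; N=np.cross(YR,-U); 
N=np.cross(U,-YR) if np.cross(U,-YR)[2]>0 else -np.cross(U,-YR)
s,t,h=Y@U,Y@YR,Y@N
for a in (s,t): print(np.percentile(a,[.5,99.5]).round(4),np.ptp(np.percentile(a,[.5,99.5])).round(4))
mid=lambda a:np.percentile(a,[.5,99.5]).mean()
top=mid(s)*U+mid(t)*YR+np.median(h)*N; print('stripe mid',top.round(4),'rack_bed',(top-.03*N).round(4))
w=np.zeros_like(red); w[90:225,265:365]=1; m=w&(d>0)&(abs(P@N-np.median(h))<.0015)
X=P[m];print('face s',np.percentile(X@U,[.3,99.7]).round(4),'t',np.percentile(X@YR,[.3,99.7]).round(4),'stripe mids',mid(s),mid(t))
C=top-.015*N; print('cover centre',C.round(4)); print(MR.round(3))
plan(C+.017*U+.011*(-U)+.13*U,MR)
E
```

```text
[0.1307 0.2344] 0.1037
[0.5228 0.5363] 0.0135
stripe mid [0.5045 0.2149 0.1141] rack_bed [0.5018 0.234  0.0912]
face s [0.1268 0.2371] t [0.5045 0.5542] stripe mids 0.18258704774344142 0.5295180491914973
cover centre [0.5032 0.2244 0.1027]
[[-0.089  0.99   0.107]
 [ 0.637  0.139 -0.759]
 [-0.766  0.    -0.643]]
shift(old tool) [151.8 -16.7 112.5] n 5 [30.36 -3.34 22.51] | turn [ -3.44 -49.95  -7.32] n 8 [-0.43 -6.24 -0.91] | shift(new tool) [184.3   4.1 -44.7]
```

Call:
play_rows(
  rows=[
    [[-0.4,-6.2,-0.9],[0,0,0],0],
    [[-0.4,-6.2,-0.9],[0,0,0],0],
    [[-0.4,-6.2,-0.9],[0,0,0],0],
    [[-0.4,-6.2,-0.9],[0,0,0],0],
    [[-0.4,-6.2,-0.9],[0,0,0],0],
    [[-0.4,-6.2,-0.9],[0,0,0],0],
    [[-0.4,-6.2,-0.9],[0,0,0],0],
    [[-0.6,-6.5,-1],[0,0,0],0],
    [[0,0,0],[0,0,0],0],
    [[0,0,0],[0,0,0],0],
  ],
)

```text
t: 4.2
tcp_pos: [0.5063, 0.1725, 0.3012]
tool_rot: [0.595, 0.684, -0.279, 0.317]
force: [-0.3, 0.3, 0.3]
finger_gap: 0.994
gripper_force: 0.0
```

```bash
cat > fit.py <<'E'
from g import *
import json
from scipy.optimize import least_squares
L=[json.loads(l) for l in open('log.txt')]
Rz=lambda a:R.from_euler('z',a).as_matrix(); Ry=lambda a:R.from_euler('y',a).as_matrix()
def fk(k,q):
    a1,h,L2,a3,d4,d6=k
    A=Rz(q[0])@Ry(q[1]); p=np.array([0,0,h])+Rz(q[0])@[a1,0,0]+A@[0,0,L2]
    A=A@Ry(q[2]); p=p+A@[a3,0,d4]; A=A@Rz(q[3])@Ry(q[4])@Rz(q[5]); return p+A@[0,0,d6],A
def fit():
    f=lambda k:np.concatenate([fk(k,l[0])[0]-l[1] for l in L])
    return least_squares(f,[0,.3,.4,0,.4,.25])
LO=[-3.08,-.75,.22,-1.43,0,-2.85];HI=[3.08,2.2,2.44,4.57,2.65,2.85]
def ik(k,p,M,q0,OFF):
    f=lambda q:np.concatenate([(fk(k,q)[0]-p)*10,R.from_matrix((fk(k,q)[1]@OFF).T@M).as_rotvec()])
    r=least_squares(f,np.clip(q0,np.array(LO)+.01,np.array(HI)-.01),bounds=(LO,HI)); return r.x,np.abs(r.fun).max()
E
python3 - <<'E'
from h import *
log(); 
from fit import *
r=fit(); print(r.x.round(4),np.abs(r.fun).max())
for l in L: print(np.round(l[0],3), (fk(r.x,l[0])[1].T@rot(l[2])).round(2).tolist())
OFF=np.round(fk(r.x,L[-1][0])[1].T@rot(L[-1][2]))
q=L[-1][0]
C=np.array([.5032,.2244,.1027])
for nm,p,M in [('pre',C+.136*U,MR),('grasp',C+.006*U,MR),('lift',C+.006*U+[0,0,.1],MR),('place',B+.015*NF-.006*D,MF),('placeup',B+.015*NF-.006*D+[0,0,.1],MF)]:
    q,e=ik(r.x,p,M,q,OFF); print(nm,q.round(2),e.round(4))
# sweep of rotation about place hover
p=np.array([.52,0,.3])
for th in np.arange(0,1.01,.125):
    rv=R.from_matrix(MR.T@MF).as_rotvec(); M=MR@R.from_rotvec(rv*th).as_matrix(); q,e=ik(r.x,p,M,q if th else L[-1][0],OFF); print(th,q.round(2),e.round(4))
E
```

```text
[0.1319 0.2806 0.5232 0.2152 0.3038 0.193 ] 0.11270304253631469
[-1.44   0.528  1.434 -0.     1.181 -0.178] [[0.0, -1.0, 0.0], [1.0, 0.0, 0.0], [-0.0, 0.0, 1.0]]
[-0.752  0.398  1.371 -0.     1.374 -0.753] [[0.0, -1.0, -0.0], [1.0, 0.0, 0.0], [-0.0, -0.0, 1.0]]
[0.129 0.3   1.523 0.004 1.319 0.125] [[0.0, -1.0, -0.0], [1.0, 0.0, 0.0], [-0.0, -0.0, 1.0]]
[ 0.548  0.556  1.431 -0.776  1.593  0.574] [[0.0, -1.0, 0.0], [1.0, 0.0, 0.0], [-0.0, 0.0, 1.0]]
pre [ 0.79  0.79  1.28 -0.66  1.67  0.8 ] 0.0
grasp [ 0.66  0.92  1.44 -0.74  1.39  0.9 ] 0.0
lift [ 0.66  0.71  1.44 -0.73  1.54  0.76] 0.0
place [-0.63  1.04  1.2   0.69  1.84 -0.99] 0.0
placeup [-0.63  0.86  1.22  0.73  1.96 -0.87] 0.0
0.0 [ 0.29  0.43  1.62 -0.88  1.37  0.46] 0.0
0.125 [ 0.22  0.36  1.6  -0.65  1.31  0.28] 0.0
0.25 [ 0.14  0.31  1.57 -0.39  1.28  0.1 ] 0.0
0.375 [ 0.04  0.3   1.55 -0.13  1.3  -0.08] 0.0
0.5 [-0.05  0.31  1.53  0.13  1.35 -0.24] 0.0
0.625 [-0.13  0.35  1.51  0.36  1.42 -0.38] 0.0
0.75 [-0.2   0.41  1.5   0.58  1.52 -0.5 ] 0.0
0.875 [-0.26  0.49  1.5   0.77  1.62 -0.6 ] 0.0
1.0 [-0.3   0.58  1.5   0.94  1.74 -0.68] 0.0
```

The orientation chain matches the joints exactly, and both end poses stay well inside the joint ranges. One grip from the uphill end can therefore turn the cover over directly. Next is the pre-grasp pose.

```bash
python3 - <<'E'
from g import *
C=np.array([.5032,.2244,.1027]); plan(C+.006*U+.1*U,MR)
E
```

```text
shift(old tool) [185.4   4.2 -18. ] n 5 [37.09  0.84 -3.59] | turn [-0.29 -0.05  0.05] n 1 [-0.29 -0.05  0.05] | shift(new tool) [185.4   4.1 -18.1]
```

Call:
play_rows(
  rows=[
    [[-0.3,0,0],[0,0,-18],0],
    [[0,0,0],[37,1,0],0],
    [[0,0,0],[37,1,0],0],
    [[0,0,0],[37,1,0],0],
    [[0,0,0],[37,1,0],0],
    [[0,0,0],[37,0,0],0],
    [[0,0,0],[0,0,0],0],
    [[0,0,0],[0,0,0],0],
  ],
)

```text
t: 4.87
tcp_pos: [0.493, 0.304, 0.1721]
tool_rot: [0.595, 0.684, -0.277, 0.319]
force: [-0.3, -0.8, 0.1]
finger_gap: 0.999
gripper_force: 0.0
```

```bash
python3 - <<'E'
from g import *
log(); C=np.array([.5032,.2244,.1027]); plan(C+.006*U,MR)
c=get_calibration('wrist'); p,d=snapshot('wrist'); cv2.imwrite('pics/w3.png',p[...,::-1])
E
```

```text
shift(old tool) [  1.6  -1.  100.1] n 3 [ 0.52 -0.33 33.37] | turn [ 0.03 -0.03 -0.07] n 1 [ 0.03 -0.03 -0.07] | shift(new tool) [  1.6  -0.9 100.1]
```

View pics/w3.png

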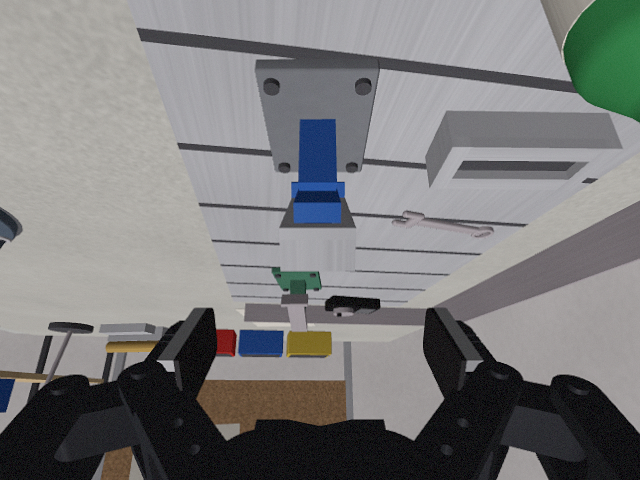

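The cover's end face spans columns 280–356, centred between the jaws at 320. The bottle at (610,60) is to the side and clear. I go in, close and lift.

Call:
play_rows(
  rows=[
    [[0,0,0],[1.6,-1,30],0],
    [[0,0,0],[0,0,30],0],
    [[0,0,0],[0,0,25],0],
    [[0,0,0],[0,0,15],0],
    [[0,0,0],[0,0,0],0],
    [[0,0,0],[0,0,0],0.2],
  ],
  grip_force=70,
)

```text
t: 5.42
tcp_pos: [0.5035, 0.2287, 0.1095]
tool_rot: [0.596, 0.683, -0.275, 0.32]
force: [-0.2, -0.4, 1.1]
finger_gap: 0.886
gripper_force: 0.0
```

Call:
play_rows(
  rows=[
    [[0,0,0],[0,0,0],0.4],
    [[0,0,0],[0,0,0],0.6],
    [[0,0,0],[0,0,0],1],
    [[0,0,0],[0,0,0],1],
    [[0,0,0],[0,0,0],1],
    [[0,0,0],[0,0,0],1],
    [[0,0,0],[0,0,0],1],
    [[0,0,0],[0,0,0],1],
  ],
)

```text
t: 6.08
tcp_pos: [0.503, 0.2313, 0.1094]
tool_rot: [0.595, 0.684, -0.275, 0.321]
force: [-0.4, 2.0, 6.6]
finger_gap: 0.565
gripper_force: 74.1
```

```bash
python3 - <<'E'
from g import *
log(); s=sense(); C=np.array([.5032,.2244,.1027]); print(MR.T@(s['tcp_pos']-C)*1000,s['force'],s['gripper_force'],s['finger_gap'])
print((MR.T@np.cross(YR,-U)).round(2), 'up in tool',(MR.T@[0,0,1]).round(3))
E
```

```text
[-0.73430575  0.71489258 -9.58680831] [-0.3832816   1.97234569  6.59490488] 74.12298165319953 0.5649514869781234
[ 1.  0. -0.] up in tool [-0.766  0.    -0.643]
```

Call:
play_rows(
  rows=[
    [[0,0,0],[-4,0,0],1],
    [[0,0,0],[-8,0,0],1],
    [[0,0,0],[-15,0,0],1],
    [[0,0,0],[-25,0,-5],1],
    [[0,0,0],[-25,0,-20],1],
    [[0,0,0],[-25,0,-20],1],
    [[0,0,0],[-25,0,-20],1],
    [[0,0,0],[-25,0,0],1],
    [[0,0,0],[-25,0,0],1],
    [[0,0,0],[-15,0,0],1],
    [[0,0,0],[0,0,0],1],
  ],
)

```text
t: 7.0
tcp_pos: [0.5126, 0.1559, 0.2984]
tool_rot: [0.596, 0.683, -0.274, 0.32]
force: [-0.2, 0.1, -3.4]
finger_gap: 0.563
gripper_force: 73.3
```

```bash
python3 - <<'E'
from g import *
log(); s=sense(); print(s['tcp_pos'],s['q'].round(2),s['force'],s['gripper_force'],s['finger_gap'])
# turn in air at current pos then shift to hover 70mm above place
T=B+.015*NF-.0096*D
plan(T+.09*NF-.015*D,MF)
plan([.5,.06,.32],MF)
E
```

```text
[0.51258639 0.15592885 0.29835774] [ 0.52  0.55  1.46 -0.79  1.56  0.58] [-0.21462994  0.13413851 -3.40373249] 73.34495548711857 0.5634927790566379
shift(old tool) [-157.5  -45.3  346. ] n 11 [-14.32  -4.12  31.46] | turn [  0.94 114.86  -3.74] n 17 [ 0.06  6.76 -0.22] | shift(new tool) [-246.6  -65.1 -285.6]
shift(old tool) [-76.8 -25.6  57.3] n 3 [-25.59  -8.55  19.09] | turn [  0.94 114.86  -3.74] n 17 [ 0.06  6.76 -0.22] | shift(new tool) [-19.1 -31.  -92.2]
```

Call:
play_rows(
  rows=[
    [[0,0,0],[-24,-7,19],1],
    [[0,0,0],[-24,-7,19],1],
    [[0,0,0],[-24,-7,19],1],
    [[0,0,0],[-24,-7,19],1],
    [[0,0,0],[-24,-7,19],1],
    [[0,3,0],[0,0,0],1],
    [[0,5.7,-0.2],[0,0,0],1],
    [[0.1,5.7,-0.2],[0,0,0],1],
    [[0,5.7,-0.2],[0,0,0],1],
    [[0.1,5.7,-0.2],[0,0,0],1],
    [[0,5.7,-0.2],[0,0,0],1],
    [[0.1,5.7,-0.2],[0,0,0],1],
  ],
)

```text
t: 8.0
tcp_pos: [0.4976, 0.0046, 0.3257]
tool_rot: [0.645, 0.757, -0.076, 0.078]
force: [0.3, -0.4, -5.5]
finger_gap: 0.564
gripper_force: 73.9
```

Call:
play_rows(
  rows=[
    [[0,5.7,-0.2],[0,0,0],1],
    [[0.1,5.7,-0.2],[0,0,0],1],
    [[0,5.7,-0.2],[0,0,0],1],
    [[0.1,5.7,-0.2],[0,0,0],1],
    [[0,5.7,-0.2],[0,0,0],1],
    [[0.1,5.7,-0.2],[0,0,0],1],
    [[0,5.7,-0.2],[0,0,0],1],
    [[0.1,5.7,-0.2],[0,0,0],1],
    [[0,5.7,-0.2],[0,0,0],1],
    [[0.1,5.7,-0.2],[0,0,0],1],
    [[0,5.7,-0.2],[0,0,0],1],
    [[0,3,0],[0,0,0],1],
  ],
)

```text
t: 9.0
tcp_pos: [0.4983, 0.0021, 0.3234]
tool_rot: [0.571, 0.688, 0.28, -0.349]
force: [0.1, -0.2, -3.9]
finger_gap: 0.559
gripper_force: 74.1
```

```bash
python3 - <<'E'
from g import *
log(); s=sense(); print(s['tcp_pos'],s['q'].round(2),s['force'],s['gripper_force'],s['finger_gap'])
T=B+.015*NF-.0096*D
plan(T+.09*NF-.015*D,MF)
E
```

```text
[0.49831212 0.00206547 0.32344683] [-0.61  0.51  1.49  0.61  1.85 -0.85] [ 0.08891705 -0.16491443 -3.91910422] 74.10358177672606 0.5585499218934366
shift(old tool) [-231.4  -18.7  -95.2] n 7 [-33.06  -2.67 -13.61] | turn [-0.24 11.82 -0.79] n 2 [-0.12  5.91 -0.39] | shift(new tool) [-206.7  -21.2 -140.7]
```

Call:
play_rows(
  rows=[
    [[-0.1,5.9,-0.4],[0,0,0],1],
    [[-0.1,5.9,-0.4],[0,0,0],1],
    [[0,0,0],[-29,-3,-20],1],
    [[0,0,0],[-29,-3,-20],1],
    [[0,0,0],[-29,-3,-20],1],
    [[0,0,0],[-29,-3,-20],1],
    [[0,0,0],[-29,-3,-20],1],
    [[0,0,0],[-29,-3,-20],1],
    [[0,0,0],[-29,-3,-20],1],
    [[0,0,0],[0,0,0],1],
    [[0,0,0],[0,0,0],1],
  ],
)

```text
t: 9.92
tcp_pos: [0.52, -0.2107, 0.1988]
tool_rot: [0.535, 0.653, 0.341, -0.414]
force: [0.6, 0.6, -3.1]
finger_gap: 0.564
gripper_force: 74.3
```

```bash
python3 - <<'E'
from g import *
log(); s=sense(); print(s['tcp_pos'],s['q'].round(2),s['force'],s['finger_gap'])
T=B+.015*NF-.0096*D
plan(T+.03*NF-.01*D,MF)
c=get_calibration('wrist'); p,d=snapshot('wrist'); cv2.imwrite('pics/w4.png',p[...,::-1]); np.savez('w4.npz',p=p,d=d,P=cloud(c,d),tp=s['tcp_pos'],M=rot(s['tool_rot']))
E
```

```text
[ 0.52001331 -0.21068201  0.19877222] [-0.86  0.92  1.16  0.53  2.07 -1.06] [ 0.62120147  0.62363743 -3.07529277] 0.5640602033476577
shift(old tool) [-63.7  -1.3   4.7] n 2 [-31.86  -0.64   2.37] | turn [0.01 0.14 0.07] n 1 [0.01 0.14 0.07] | shift(new tool) [-63.7  -1.2   4.6]
```

View pics/w4.png

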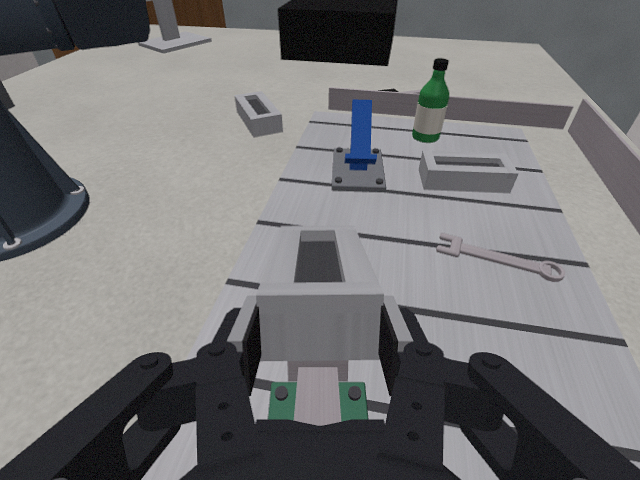

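The cover is held firmly, pocket up, its near end face spanning columns 258–384 and rows 290–360, with the bed below it. I measure its pose in the gripper before lowering.

```bash
python3 - <<'E'
from g import *
z=np.load('w4.npz'); P=z['P'];d=z['d']; Q=(P-z['tp'])@z['M']*1000  # tool frame mm
m=np.zeros(d.shape,bool); m[225:300,250:390]=1; m&=(d>0)&(Q[...,0]>5)&(Q[...,0]<26)&(abs(Q[...,1])<30)&(Q[...,2]<90)&(Q[...,2]>-70)
top=m&(Q[...,0]>11)&(Q[...,2]>-40)
c,n,s,k=plane(Q[top]); n=n*np.sign(n[0]); print('top',c.round(2),n.round(4),s,k,'pitch',np.degrees(np.arctan2(n[2],n[0])).round(2),'roll',np.degrees(np.arctan2(n[1],n[0])).round(2))
X=Q[top][abs((Q[top]-c)@n)<1]; print('y',np.percentile(X[:,1],[.5,99.5]),'z',np.percentile(X[:,2],[.5,99.5]))
e=np.zeros(d.shape,bool); e[300:350,265:378]=1; c,n,s,k=plane(Q[e&(d>0)]); print('end',c.round(2),(n*np.sign(-n[2])).round(4),s,k)
r=cv2.minAreaRect(X[:,1:].astype(np.float32)); print(r)
E
```

```text
top [15.66 -0.28 -0.44] [ 1.     -0.0036  0.0092] 0.16939689552207635 3698 pitch 0.53 roll -0.21
y [-25.0697599   25.05985828] z [-39.87223318  65.76348708]
end [  2.81   1.25 -43.62] [-0.001   0.0169 -0.9999] 0.4169210927936063 4869
((-0.1559734344482422, 13.640350341796875), (50.290218353271484, 107.947021484375), 0.8652986884117126)
```

```bash
cat >> g.py <<'E'
MP=MF@R.from_rotvec(np.radians([-.95,.5,0])).as_matrix()
def go(short,up): 
    T=B+.015*NF-MP@np.array([.55,-.1,11.4])/1000-short/1000*D+up/1000*NF; plan(T,MP)
    s=sense(); print('force along D,Y,N',[round(float(s['force']@v),1) for v in (D,YF,NF)],'off (mm) D,Y,N',[round(float((s['tcp_pos']-T)@v*1000+o),1) for v,o in ((D,-short),(YF,0),(NF,up))])
E
python3 -c "
from g import *
go(8,8)"
```

```text
shift(old tool) [-88.4  -1.9   4.5] n 3 [-29.46  -0.63   1.52] | turn [-0.99  0.63  0.17] n 1 [-0.99  0.63  0.17] | shift(new tool) [-88.4  -1.7   3.5]
force along D,Y,N [1.7, 0.6, -3.5] off (mm) D,Y,N [-12.3, 1.6, 96.4]
```

Call:
play_rows(
  rows=[
    [[-1,0.6,0.2],[0,0,0],1],
    [[0,0,0],[-25,-1.8,3.5],1],
    [[0,0,0],[-25,0,0],1],
    [[0,0,0],[-20,0,0],1],
    [[0,0,0],[-10,0,0],1],
    [[0,0,0],[-5,0,0],1],
    [[0,0,0],[-3,0,0],1],
    [[0,0,0],[0,0,0],1],
    [[0,0,0],[0,0,0],1],
  ],
)

```text
t: 10.72
tcp_pos: [0.5256, -0.2423, 0.1224]
tool_rot: [0.537, 0.648, 0.349, -0.412]
force: [-0.2, 0.3, -4.4]
finger_gap: 0.562
gripper_force: 74.2
```

```bash
python3 -c "
from g import *
go(8,1)"
```

```text
shift(old tool) [-10.6  -0.7   1.5] n 1 [-10.57  -0.69   1.5 ] | turn [0.03 0.16 0.18] n 1 [0.03 0.16 0.18] | shift(new tool) [-10.6  -0.7   1.5]
force along D,Y,N [2.1, -0.1, -3.8] off (mm) D,Y,N [-9.6, 0.6, 11.6]
```

Call:
play_rows(
  rows=[
    [[0,0.1,0.2],[-4,-0.7,1.5],1],
    [[0,0,0],[-3,0,0],1],
    [[0,0,0],[-2,0,0],1],
    [[0,0,0],[0,0,0],1],
    [[0,0,0],[0,0,0],1],
  ],
)

```text
t: 11.13
tcp_pos: [0.525, -0.2451, 0.1123]
tool_rot: [0.538, 0.647, 0.349, -0.414]
force: [0.3, 0.3, -3.1]
finger_gap: 0.557
gripper_force: 74.3
```

Call:
play_rows(
  rows=[
    [[0,0,0],[-1,0,0],1],
    [[0,0,0],[0,0,0],1],
  ],
)

```text
t: 11.3
tcp_pos: [0.5252, -0.2455, 0.1114]
tool_rot: [0.538, 0.647, 0.349, -0.413]
force: [0.3, 0.1, -3.5]
finger_gap: 0.565
gripper_force: 74.3
```

```bash
python3 -c "
from g import *
go(8,0)"
```

```text
shift(old tool) [-0.3  0.4 -0.2] n 1 [-0.3   0.4  -0.24] | turn [ 0.05  0.03 -0.08] n 1 [ 0.05  0.03 -0.08] | shift(new tool) [-0.3  0.4 -0.2]
force along D,Y,N [1.5, 0.4, -3.2] off (mm) D,Y,N [-7.8, -0.4, 0.3]
```

Call:
play_rows(
  rows=[
    [[0,0,0],[-0.6,0.4,0],1],
    [[0,0,0],[0,0,0],1],
  ],
)

```text
t: 11.47
tcp_pos: [0.5256, -0.2456, 0.1111]
tool_rot: [0.538, 0.647, 0.349, -0.414]
force: [-0.2, -0.3, -3.4]
finger_gap: 0.57
gripper_force: 74.3
```

Call:
play_rows(
  rows=[
    [[0,0,0],[-0.5,0,0],1],
    [[0,0,0],[0,0,0],1],
  ],
)

```text
t: 11.63
tcp_pos: [0.5256, -0.2457, 0.1111]
tool_rot: [0.538, 0.646, 0.349, -0.414]
force: [-0.2, -0.5, -0.3]
finger_gap: 0.57
gripper_force: 74.3
```

Call:
play_rows(
  rows=[
    [[0,0,0],[-0.5,0,0],1],
    [[0,0,0],[0,0,0],1],
  ],
)

```text
t: 11.8
tcp_pos: [0.5256, -0.2457, 0.111]
tool_rot: [0.537, 0.646, 0.349, -0.414]
force: [0.6, 1.3, 1.1]
finger_gap: 0.564
gripper_force: 74.3
```

In contact with the bed (the force rises from −3.4 N to about +1 N). I slide it down towards the lip.

Call:
play_rows(
  rows=[
    [[0,0,0],[0,0,2],1],
    [[0,0,0],[0,0,2],1],
    [[0,0,0],[0,0,2],1],
    [[0,0,0],[0,0,0],1],
  ],
)

```text
t: 12.13
tcp_pos: [0.5247, -0.2403, 0.1085]
tool_rot: [0.538, 0.647, 0.349, -0.414]
force: [0.5, 0.3, 4.8]
finger_gap: 0.566
gripper_force: 74.8
```

Call:
play_rows(
  rows=[
    [[0,0,0],[0,0,1],1],
    [[0,0,0],[0,0,0],1],
  ],
)

```text
t: 12.3
tcp_pos: [0.5246, -0.2396, 0.1081]
tool_rot: [0.538, 0.647, 0.349, -0.414]
force: [-0.3, -0.8, 6.2]
finger_gap: 0.563
gripper_force: 74.8
```

Call:
play_rows(
  rows=[
    [[0,0,0],[0,0,0.7],1],
    [[0,0,0],[0,0,0],1],
  ],
)

```text
t: 12.47
tcp_pos: [0.5245, -0.2391, 0.1079]
tool_rot: [0.538, 0.647, 0.349, -0.414]
force: [0.1, -0.3, 5.4]
finger_gap: 0.568
gripper_force: 74.9
```

```bash
python3 -c "
from g import *
go(0,0)"
```

```text
shift(old tool) [ 0.1 -0.2  0.4] n 1 [ 0.13 -0.17  0.44] | turn [ 0.05 -0.04 -0.04] n 1 [ 0.05 -0.04 -0.04] | shift(new tool) [ 0.1 -0.2  0.4]
force along D,Y,N [-2.5, 0.0, 4.8] off (mm) D,Y,N [-0.4, 0.2, -0.1]
```

Call:
play_rows(
  rows=[
    [[0,0,0],[0,0,0.8],1],
    [[0,0,0],[0,0,0],1],
  ],
)

```text
t: 12.63
tcp_pos: [0.5244, -0.2388, 0.1077]
tool_rot: [0.538, 0.647, 0.349, -0.413]
force: [-0.1, -2.2, 6.9]
finger_gap: 0.565
gripper_force: 75.0
```

Call:
play_rows(
  rows=[
    [[0,0,0],[0,0,0.8],1],
    [[0,0,0],[0,0,0],1],
  ],
)

```text
t: 12.8
tcp_pos: [0.5245, -0.2388, 0.1077]
tool_rot: [0.538, 0.647, 0.349, -0.413]
force: [1.0, -4.3, 7.4]
finger_gap: 0.561
gripper_force: 75.3
```

Call:
play_rows(
  rows=[
    [[0,0,0],[0,0,0.8],1],
    [[0,0,0],[0,0,0],1],
  ],
)

```text
t: 12.97
tcp_pos: [0.5245, -0.2388, 0.1077]
tool_rot: [0.538, 0.647, 0.349, -0.412]
force: [1.2, -7.2, 9.6]
finger_gap: 0.568
gripper_force: 75.6
```

```bash
python3 -c "
from g import *
go(0,0)"
```

```text
shift(old tool) [ 0.2 -0.2  0.1] n 1 [ 0.21 -0.2   0.06] | turn [0.12 0.14 0.02] n 1 [0.12 0.14 0.02] | shift(new tool) [ 0.2 -0.2  0.1]
force along D,Y,N [-10.7, -0.2, 5.6] off (mm) D,Y,N [-0.1, 0.2, -0.2]
```

Against the lip: the force opposing the push is 10.7 N, and the pose agrees with the target within 0.3 mm. I release.

Call:
play_rows(
  rows=[
    [[0,0,0],[0,0,0],0.4],
    [[0,0,0],[0,0,0],0.35],
    [[0,0,0],[0,0,0],0.2],
    [[0,0,0],[0,0,0],0],
    [[0,0,0],[0,0,0],0],
    [[0,0,0],[0,0,0],0],
    [[0,0,0],[0,0,0],0],
    [[0,0,0],[0,0,0],0],
  ],
)

```text
t: 13.63
tcp_pos: [0.5241, -0.2369, 0.1057]
tool_rot: [0.538, 0.647, 0.349, -0.414]
force: [-0.1, 1.3, -0.9]
finger_gap: 0.997
gripper_force: 0.0
```

```bash
python3 - <<'E'
from g import *
s=sense(); print(s['force'],s['finger_gap']); c=get_calibration('wrist'); p,d=snapshot('wrist'); cv2.imwrite('pics/w5.png',p[...,::-1]); P=cloud(c,d); np.savez('w5.npz',p=p,d=d,P=P)
Q=P-B; Q=np.stack([Q@D,Q@YF,Q@NF],-1)*1000
top=(d>0)&(abs(Q[...,2]-30)<5)&(abs(Q[...,1])<32)&(abs(Q[...,0])<65)
c,n,s_,k=plane(Q[top]); print('top',c.round(2),n.round(4),s_,k)
X=Q[top][abs((Q[top]-c)@n)<1]; print(np.percentile(X[:,:2],[.5,99.5],axis=0).round(1),cv2.minAreaRect(X[:,:2].astype(np.float32)))
E
```

```text
[-0.12891365  1.33759269 -0.90235769] 0.9968094791791676
top [-18.26   0.13  29.93] [-2.e-04 -3.e-04  1.e+00] 0.20208217778784895 4643
[[-56.2 -24.7]
 [ 54.2  25. ]] ((-0.52435302734375, 0.2748546600341797), (112.6376724243164, 50.34348678588867), 0.1965818554162979)
```

View pics/w5.png

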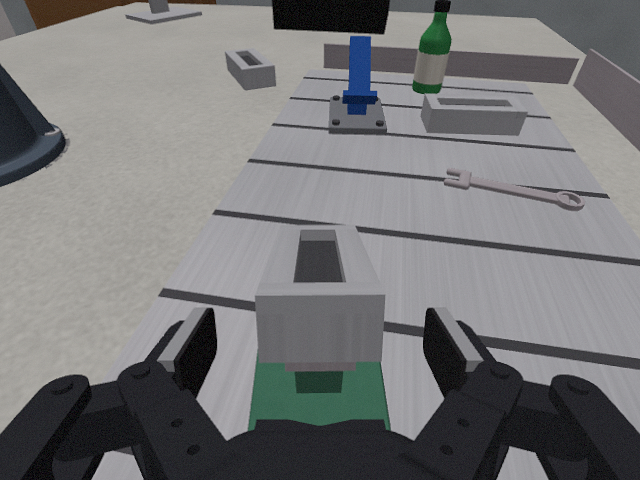

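Released. The cover lies pocket up, centred within 0.3 mm, level within 0.05° and yawed about 0.2°. It may sit up to 1 mm short of the lip from the pads swinging back. I retreat and nudge its end with shut fingers.

Call:
play_rows(
  rows=[
    [[0,0,0],[0,0,-10],0],
    [[0,0,0],[0,0,-20],0],
    [[0,0,0],[0,0,-25],0],
    [[0,0,0],[0,0,-25],0],
    [[0,0,0],[0,0,-10],0],
    [[0,0,0],[0,0,0],1],
    [[0,0,0],[0,0,0],1],
    [[0,0,0],[0,0,0],1],
    [[0,0,0],[0,0,0],1],
    [[0,0,0],[0,0,0],1],
    [[0,0,0],[0,0,0],1],
    [[0,0,0],[0,0,0],1],
  ],
  grip_force=30,
)

```text
t: 14.68
tcp_pos: [0.5385, -0.317, 0.1431]
tool_rot: [0.538, 0.647, 0.349, -0.414]
force: [-0.4, -0.5, 0.3]
finger_gap: 0.008
gripper_force: 0.0
```

```bash
python3 - <<'E'
from g import *
s=sense(); print(s['finger_gap'],s['force'],s['q'].round(2))
T=B+.013*NF-.070*D; plan(T,MF)
E
```

```text
0.008263635545528341 [-0.40804944 -0.46699916  0.31251658] [-0.93  1.11  0.87  0.52  2.2  -1.05]
shift(old tool) [ 0.1  0.9 28.5] n 1 [ 0.06  0.88 28.45] | turn [ 0.95 -0.52 -0.08] n 1 [ 0.95 -0.52 -0.08] | shift(new tool) [ 0.3  1.4 28.4]
```

Call:
play_rows(
  rows=[
    [[1,-0.5,0],[0,1.4,10],1],
    [[0,0,0],[0,0,10],1],
    [[0,0,0],[0,0,7],1],
    [[0,0,0],[0,0,2],1],
    [[0,0,0],[0,0,2],1],
    [[0,0,0],[0,0,1],1],
    [[0,0,0],[0,0,0],1],
  ],
)

```text
t: 15.27
tcp_pos: [0.5344, -0.2889, 0.1297]
tool_rot: [0.536, 0.652, 0.341, -0.415]
force: [0.5, -0.3, -0.1]
finger_gap: 0.001
gripper_force: 0.0
```

Call:
play_rows(
  rows=[
    [[0,0,0],[0,0,1],1],
    [[0,0,0],[0,0,0],1],
  ],
)

```text
t: 15.43
tcp_pos: [0.5342, -0.2883, 0.1293]
tool_rot: [0.536, 0.651, 0.341, -0.415]
force: [-0.1, 0.0, 0.1]
finger_gap: 0.002
gripper_force: 0.0
```

Call:
play_rows(
  rows=[
    [[0,0,0],[0,0,1],1],
    [[0,0,0],[0,0,0],1],
  ],
)

```text
t: 15.6
tcp_pos: [0.534, -0.2872, 0.1288]
tool_rot: [0.536, 0.651, 0.341, -0.415]
force: [0.6, 0.4, -0.5]
finger_gap: 0.002
gripper_force: 0.0
```

Call:
play_rows(
  rows=[
    [[0,0,0],[0,0,1],1],
    [[0,0,0],[0,0,0],1],
  ],
)

```text
t: 15.77
tcp_pos: [0.5338, -0.2861, 0.1284]
tool_rot: [0.536, 0.651, 0.341, -0.415]
force: [1.0, 0.5, -0.4]
finger_gap: -0.0
gripper_force: 0.0
```

Call:
play_rows(
  rows=[
    [[0,0,0],[0,0,1],1],
    [[0,0,0],[0,0,0],1],
  ],
)

```text
t: 15.93
tcp_pos: [0.5336, -0.2851, 0.128]
tool_rot: [0.536, 0.651, 0.341, -0.415]
force: [-0.5, -1.0, -0.2]
finger_gap: 0.001
gripper_force: 0.0
```

Call:
play_rows(
  rows=[
    [[0,0,0],[0,0,1],1],
    [[0,0,0],[0,0,0],1],
  ],
)

```text
t: 16.1
tcp_pos: [0.5334, -0.2843, 0.1275]
tool_rot: [0.536, 0.651, 0.341, -0.415]
force: [0.5, 0.5, -0.9]
finger_gap: 0.001
gripper_force: 0.0
```

Call:
play_rows(
  rows=[
    [[0,0,0],[0,0,1],1],
    [[0,0,0],[0,0,0],1],
  ],
)

```text
t: 16.27
tcp_pos: [0.5333, -0.2833, 0.1271]
tool_rot: [0.536, 0.651, 0.341, -0.415]
force: [0.1, 0.5, 0.6]
finger_gap: -0.006
gripper_force: 0.0
```

Call:
play_rows(
  rows=[
    [[0,0,0],[0,0,1],1],
    [[0,0,0],[0,0,0],1],
  ],
)

```text
t: 16.43
tcp_pos: [0.5331, -0.2825, 0.1267]
tool_rot: [0.536, 0.651, 0.341, -0.415]
force: [0.5, 0.2, -0.2]
finger_gap: -0.001
gripper_force: 0.0
```

Call:
play_rows(
  rows=[
    [[0,0,0],[0,0,1],1],
    [[0,0,0],[0,0,0],1],
  ],
)

```text
t: 16.6
tcp_pos: [0.5329, -0.2816, 0.1263]
tool_rot: [0.536, 0.651, 0.341, -0.415]
force: [0.1, -1.5, -0.4]
finger_gap: -0.001
gripper_force: 0.0
```

```bash
python3 - <<'E'
from g import *
s=sense(); print(s['force'].round(1),'TCP s,y,n',[round(float((s['tcp_pos']-B)@v*1000),1) for v in (D,YF,NF)])
c=get_calibration('wrist'); p,d=snapshot('wrist'); cv2.imwrite('pics/w6.png',p[...,::-1]); P=cloud(c,d)
Q=P-B; Q=np.stack([Q@D,Q@YF,Q@NF],-1)*1000
top=(d>0)&(abs(Q[...,2]-30)<5)&(abs(Q[...,1])<32)&(abs(Q[...,0])<65)
c,n,s_,k=plane(Q[top]); print('top',c.round(2),n.round(4),s_,k)
X=Q[top][abs((Q[top]-c)@n)<1]; print(np.percentile(X[:,:2],[.5,99.5],axis=0).round(1),cv2.minAreaRect(X[:,:2].astype(np.float32)))
E
```

```text
[ 0.1 -1.5 -0.4] TCP s,y,n [-58.9, 0.1, 12.6]
top [-16.38   0.16  29.95] [2.e-04 1.e-04 1.e+00] 0.17715166077297084 2269
[[-56.2 -24.7]
 [ 51.9  25. ]] ((-1.9141998291015625, 0.17189598083496094), (109.81088256835938, 50.08662414550781), 0.19084607064723969)
```

View pics/w6.png

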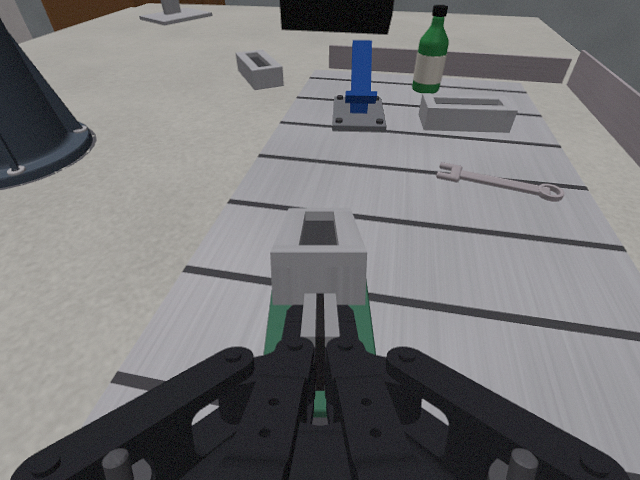

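The shut fingertips at (320,295) are just reaching the end face, and the cover is unmoved. I keep pushing.

Call:
play_rows(
  rows=[
    [[0,0,0],[0,0,1],1],
    [[0,0,0],[0,0,0],1],
  ],
)

```text
t: 16.82
tcp_pos: [0.5328, -0.2807, 0.1259]
tool_rot: [0.536, 0.651, 0.341, -0.415]
force: [0.6, 0.5, 0.1]
finger_gap: 0.002
gripper_force: 0.0
```

Call:
play_rows(
  rows=[
    [[0,0,0],[0,0,1],1],
    [[0,0,0],[0,0,0],1],
  ],
)

```text
t: 16.98
tcp_pos: [0.5326, -0.2798, 0.1254]
tool_rot: [0.536, 0.651, 0.341, -0.415]
force: [-0.3, 0.4, 0.2]
finger_gap: 0.003
gripper_force: 0.0
```

Call:
play_rows(
  rows=[
    [[0,0,0],[0,0,0.7],1],
    [[0,0,0],[0,0,0],1],
  ],
)

```text
t: 17.15
tcp_pos: [0.5325, -0.2792, 0.1252]
tool_rot: [0.536, 0.651, 0.341, -0.415]
force: [0.5, -0.1, -0.3]
finger_gap: -0.002
gripper_force: 0.0
```

Call:
play_rows(
  rows=[
    [[0,0,0],[0,0,0.7],1],
    [[0,0,0],[0,0,0],1],
  ],
)

```text
t: 17.32
tcp_pos: [0.5323, -0.2786, 0.1249]
tool_rot: [0.536, 0.651, 0.341, -0.415]
force: [-0.0, 0.0, -0.4]
finger_gap: 0.003
gripper_force: 0.0
```

Call:
play_rows(
  rows=[
    [[0,0,0],[0,0,1],1],
    [[0,0,0],[0,0,1],1],
    [[0,0,0],[0,0,0],1],
  ],
)

```text
t: 17.57
tcp_pos: [0.5319, -0.2767, 0.124]
tool_rot: [0.536, 0.651, 0.341, -0.415]
force: [0.6, 0.6, -0.2]
finger_gap: 0.002
gripper_force: 0.0
```

Call:
play_rows(
  rows=[
    [[0,0,0],[0,0,1],1],
    [[0,0,0],[0,0,1],1],
    [[0,0,0],[0,0,0],1],
  ],
)

```text
t: 17.82
tcp_pos: [0.5316, -0.2749, 0.1231]
tool_rot: [0.536, 0.651, 0.341, -0.415]
force: [-0.3, 0.8, -0.4]
finger_gap: 0.002
gripper_force: 0.0
```

Call:
play_rows(
  rows=[
    [[0,0,0],[0,0,1],1],
    [[0,0,0],[0,0,0],1],
  ],
)

```text
t: 17.98
tcp_pos: [0.5314, -0.2741, 0.1227]
tool_rot: [0.536, 0.651, 0.341, -0.415]
force: [-0.3, -0.0, -0.0]
finger_gap: -0.0
gripper_force: 0.0
```

```bash
python3 - <<'E'
from g import *
s=sense(); print(s['force'].round(1),'TCP s,y,n',[round(float((s['tcp_pos']-B)@v*1000),1) for v in (D,YF,NF)])
c=get_calibration('wrist'); p,d=snapshot('wrist'); P=cloud(c,d)
Q=P-B; Q=np.stack([Q@D,Q@YF,Q@NF],-1)*1000
top=(d>0)&(abs(Q[...,2]-30)<1)&(abs(Q[...,1])<32)&(abs(Q[...,0])<65)
print(np.percentile(Q[top][:,:2],[.5,99.5],axis=0).round(1))
tip=(d>0)&(abs(Q[...,1])<12)&(Q[...,2]>15)&(Q[...,2]<26)&(Q[...,0]>-100)&(Q[...,0]<-58)
print('finger pts s,n', tip.sum(), Q[tip].max(0).round(1) if tip.any() else '')
E
```

```text
[-0.3 -0.  -0. ] TCP s,y,n [-50.5, 0.1, 12.6]
[[-56.3 -24.7]
 [ 52.5  25. ]]
finger pts s,n 1067 [-82.3  12.   24.6]
```

```bash
python3 - <<'E'
from g import *
c=get_calibration('wrist'); p,d=snapshot('wrist'); P=cloud(c,d); cv2.imwrite('pics/w7.png',cv2.resize(p[180:420,180:460,::-1],(700,600)))
Q=P-B; Q=np.stack([Q@D,Q@YF,Q@NF],-1)*1000
for v in range(270,400,6): print(v,[Q[v,u].round(0).tolist() for u in (312,320,330)],d[v,312].round(3))
E
```

```text
270 [[-56.0, -3.0, 24.0], [-55.0, 1.0, 24.0], [-55.0, 6.0, 23.0]] 0.178
276 [[-56.0, -3.0, 20.0], [-54.0, 1.0, 20.0], [-55.0, 6.0, 20.0]] 0.179
282 [[-54.0, -3.0, 16.0], [-56.0, 1.0, 17.0], [-55.0, 6.0, 17.0]] 0.182
288 [[-55.0, -3.0, 13.0], [-55.0, 1.0, 14.0], [-56.0, 6.0, 14.0]] 0.182
294 [[-83.0, -2.0, 24.0], [-83.0, 1.0, 24.0], [-83.0, 5.0, 24.0]] 0.152
300 [[-89.0, -2.0, 24.0], [-89.0, 1.0, 24.0], [-90.0, 5.0, 24.0]] 0.146
306 [[-93.0, -2.0, 23.0], [-95.0, 1.0, 24.0], [-94.0, 5.0, 24.0]] 0.142
312 [[-100.0, -2.0, 24.0], [-100.0, 1.0, 24.0], [-99.0, 5.0, 24.0]] 0.136
318 [[-105.0, -2.0, 24.0], [-105.0, 1.0, 24.0], [-105.0, 5.0, 24.0]] 0.131
324 [[-108.0, -2.0, 24.0], [-108.0, 1.0, 24.0], [-108.0, 5.0, 24.0]] 0.128
330 [[-113.0, -2.0, 24.0], [-112.0, 1.0, 24.0], [-112.0, 4.0, 24.0]] 0.123
336 [[-115.0, -2.0, 23.0], [-115.0, 1.0, 23.0], [-117.0, 4.0, 25.0]] 0.122
342 [[-122.0, -2.0, 26.0], [-116.0, 1.0, 21.0], [-121.0, 4.0, 25.0]] 0.114
348 [[-124.0, -2.0, 25.0], [-116.0, 1.0, 19.0], [-125.0, 4.0, 25.0]] 0.112
354 [[-128.0, -1.0, 25.0], [-116.0, 1.0, 17.0], [-127.0, 4.0, 25.0]] 0.108
360 [[-128.0, -2.0, 23.0], [-116.0, 1.0, 15.0], [-130.0, 4.0, 25.0]] 0.109
366 [[-125.0, -2.0, 19.0], [-116.0, 1.0, 12.0], [-133.0, 4.0, 25.0]] 0.113
372 [[-127.0, -2.0, 18.0], [-116.0, 1.0, 9.0], [-134.0, 4.0, 23.0]] 0.112
378 [[-126.0, -2.0, 15.0], [-116.0, 1.0, 7.0], [-136.0, 4.0, 23.0]] 0.114
384 [[-125.0, -2.0, 12.0], [-116.0, 1.0, 5.0], [-127.0, 4.0, 14.0]] 0.115
390 [[-126.0, -2.0, 10.0], [-116.0, 1.0, 2.0], [-127.0, 4.0, 11.0]] 0.115
396 [[-127.0, -2.0, 9.0], [-10.0, 1.0, -91.0], [-127.0, 4.0, 9.0]] 0.114
```

View pics/w7.png

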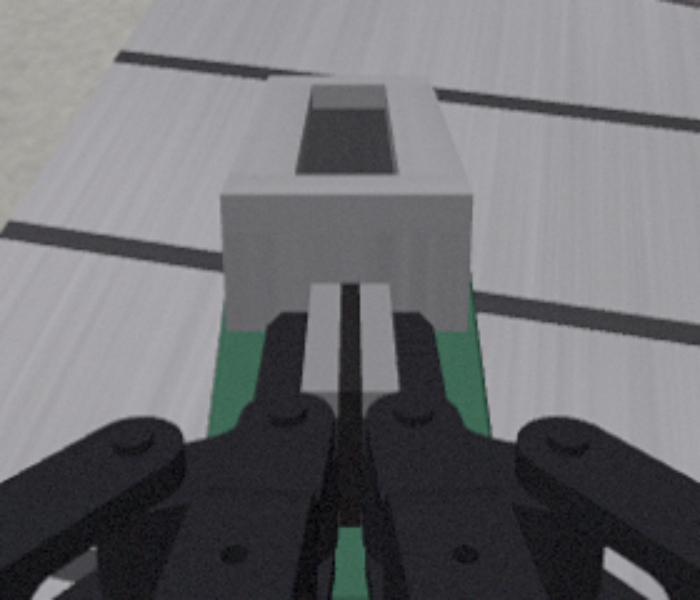

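The depth image puts the visible shut tips at s ≈ −83 mm, about 27 mm short of the end face at −56. The tips sit well behind the stated TCP, which explains why there was no contact. I advance by that amount.

Call:
play_rows(
  rows=[
    [[0,0,0],[0,0,7],1],
    [[0,0,0],[0,0,7],1],
    [[0,0,0],[0,0,4],1],
    [[0,0,0],[0,0,1],1],
    [[0,0,0],[0,0,1],1],
    [[0,0,0],[0,0,0],1],
  ],
)

```text
t: 18.58
tcp_pos: [0.5279, -0.2562, 0.1143]
tool_rot: [0.536, 0.651, 0.341, -0.415]
force: [0.9, 1.0, -0.1]
finger_gap: 0.0
gripper_force: 0.0
```

Call:
play_rows(
  rows=[
    [[0,0,0],[0,0,1],1],
    [[0,0,0],[0,0,1],1],
    [[0,0,0],[0,0,0],1],
  ],
)

```text
t: 18.83
tcp_pos: [0.5276, -0.2547, 0.1135]
tool_rot: [0.536, 0.651, 0.341, -0.415]
force: [0.5, -0.3, 0.1]
finger_gap: -0.002
gripper_force: 0.0
```

Call:
play_rows(
  rows=[
    [[0,0,0],[0,0,1],1],
    [[0,0,0],[0,0,1],1],
    [[0,0,0],[0,0,0],1],
  ],
)

```text
t: 19.08
tcp_pos: [0.5275, -0.2534, 0.1128]
tool_rot: [0.536, 0.652, 0.341, -0.415]
force: [0.9, -3.0, 1.5]
finger_gap: 0.001
gripper_force: 0.9
```

Call:
play_rows(
  rows=[
    [[0,0,0],[0,0,1],1],
    [[0,0,0],[0,0,0],1],
  ],
)

```text
t: 19.25
tcp_pos: [0.5276, -0.2533, 0.1127]
tool_rot: [0.536, 0.652, 0.341, -0.414]
force: [2.0, -4.2, 3.0]
finger_gap: -0.001
gripper_force: 2.7
```

Call:
play_rows(
  rows=[
    [[0,0,0],[0,0,1],1],
    [[0,0,0],[0,0,1],1],
    [[0,0,0],[0,0,0],1],
  ],
)

```text
t: 19.5
tcp_pos: [0.5277, -0.2533, 0.1126]
tool_rot: [0.537, 0.653, 0.341, -0.412]
force: [2.4, -10.6, 4.9]
finger_gap: -0.001
gripper_force: 5.7
```

Call:
play_rows(
  rows=[
    [[0,0,0],[0,0,-5],1],
    [[0,0,0],[0,0,-10],1],
    [[0,0,0],[0,0,-20],1],
    [[0,0,0],[0,0,-20],1],
    [[0,0,0],[10,0,-10],1],
    [[0,0,0],[25,0,0],1],
    [[0,0,0],[25,0,0],1],
    [[0,0,0],[25,0,0],1],
    [[0,0,0],[10,0,0],1],
    [[0,0,0],[0,0,0],1],
    [[0,0,0],[0,0,0],1],
  ],
)

```text
t: 20.42
tcp_pos: [0.5305, -0.2683, 0.225]
tool_rot: [0.536, 0.652, 0.34, -0.415]
force: [-0.3, 0.1, -0.5]
finger_gap: -0.003
gripper_force: 0.0
```

```bash
python3 - <<'E'
from g import *
s=sense(); print(s['force'].round(1))
for nm in ('wrist','top'):
    c=get_calibration(nm); p,d=snapshot(nm); P=cloud(c,d); cv2.imwrite(f'pics/{nm}8.png',p[...,::-1])
    Q=P-B; Q=np.stack([Q@D,Q@YF,Q@NF],-1)*1000
    top=(d>0)&(abs(Q[...,2]-30)<(1.5 if nm=='wrist' else 6))&(abs(Q[...,1])<32)&(abs(Q[...,0])<66)
    X=Q[top]; print(nm,len(X),np.percentile(X,[.5,99.5],axis=0).round(1).tolist(),cv2.minAreaRect(X[:,:2].astype(np.float32)),plane(X)[1].round(4))
    lip=(d>0)&(Q[...,0]>50)&(Q[...,0]<68)&(abs(Q[...,1])<26)&(abs(Q[...,2]-10)<2.5); print('lip',lip.sum(),np.percentile(Q[lip][:,0],[2,98]).round(1) if lip.any() else '')
E
```

```text
[-0.3  0.1 -0.5]
wrist 122 [[42.4, -24.5, 29.1], [54.8, 25.1, 30.7]] ((48.49707794189453, 0.29965782165527344), (12.146712303161621, 49.78316879272461), 0.8539024591445923) [ 0.0032 -0.0013  1.    ]
lip 0 
top 405 [[-53.2, -22.5, 24.1], [56.0, 27.0, 35.8]] ((0.294158935546875, 2.839263916015625), (49.95626449584961, 111.5962905883789), 88.91500091552734) [-0.0131 -0.0363  0.9993]
lip 4 [62.9 63.7]
```

```bash
python3 -c "
from station import *
print(sign_off())"
```

```text
the job is handed in; nothing more can be done
None
```

The cover is lying pocket up on the fixture bed, flat, centred within about 0.3 mm, pushed against the lip and released, and the job was handed in at about 20 s (no verdict came back).

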